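# Close and lock the guide of a label roll stand

## Robot

A 7-joint arm with a two-finger parallel gripper is mounted at the origin on the work surface. World frame = base frame: x ahead of the robot, y to its left, z up, the work surface at z = 0. Lengths are in m, angles in rad, forces in N, time in s.
With the tool pointing down it reaches from about 0.425 to 0.875 m from the base axis. Payload 4.7 kg.
Tool frame: the origin (TCP) lies between the finger pads; the fingertips stand 11 mm ahead of it and the grasp point (between the pads) lies 8 mm behind it; z points along the fingers, y is the line along which they close (so a half turn about z gives the same grasp; the last joint's range is limited). The gripper opens to 87 mm and grips with 3 to 60 N. Pads are 19 mm wide; open, the fingers measure 117 mm over their backs; the gripper's body (75 mm by 190 mm) begins 51 mm behind the grasp point.
Start: joints at [1.158, 0.321, -0.07, 1.45, 0.023, 1.371, -0.057], TCP at [0.269, -0.592, 0.234] pointing down, gripper open.
Joint ranges: [-2.86, 2.86], [-0.3, 2.09], [-1.38, 1.24], [0.06, 2.45], [-1.56, 4.7], [0.09, 2.05], [-2.69, 2.69]. Speed limits (rad/s): [2.57, 2.57, 3.14, 3.14, 3.14, 3.14, 3.14].

## Interface

Orientations are given as [roll, pitch, yaw] about the fixed x, y, z axes, in that order (R = Rz(yaw) Ry(pitch) Rx(roll)).
In Python, from cell import get_obs, imaging, env gives the robot as it stands.
- The arm moves only by the tool drive_tool, never from a script. Its argument "plan" is a list that holds one entry, the list of rows, each a list of 7 numbers: the shift along the tool's x, y, z in m, then the turn, a rotation vector about the tool's x, y, z in rad, then the finger opening in m, from 0 to 0.087. In form: [[[dx, dy, dz, ax, ay, az, grip], ...]]. A call has 1 to 8 rows; each row shifts and turns the commanded pose from where the row before left it, along the tool's axes as they then stand; what a row does not reach is not made up. A row lasts 1/10 s, in which the tool goes at most 50 mm and 8.59 degrees, less where a joint would pass 70% of its speed; a pose out of reach is approached as far as the arm can. A call with a gripper value outside its range is refused whole. The fingers move at their own pace and stop on an object; "grip_force" is the grip in N (left out, the last holds). Time passes only in rows, so rows that do not move let the fingers close. It gives the time, the measured TCP pose, the force, the opening and the grip force at its end, in the units of the state.
- get_obs(): the state, without advancing time (a new reading comes with each control period).
- imaging.capture(name): name is "scene" or "top"; returns a dict with "image" (420x560x3 uint8, red, green, blue), "camera_matrix" (3x3 intrinsics, pixels), "T" (4x4, takes a point from camera to world coordinates). Camera axes: x right, y up, looking along -z (the intrinsics and any distortion apply to the point x, -y, -z); pixel columns grow to the right and rows downward; lengths in m; the calibration is good to about 2 mm. A picture is of the moment at which its call begins. There is no depth.
- env.hand_in(): hands the job in; it is judged then, once.
The state is a dict: "time": time; "joint_pos": joint angles; "qvel": joint speeds; "joint_torque": joint torques, N m; "position": TCP position; "tool_rot": TCP orientation; "ft_force": force on the tool from outside, world axes, zero at the start; "moment": the same for the moment, N m; "grip_width": finger opening in m; "grasp_force": force on a finger pad.
Only numpy, scipy, OpenCV 4.12 (cv2) and the standard library are available. Lean on these libraries where they do the work, as an engineer would, in place of code of your own. Each camera call takes 0.05 s, during which the arm holds its last target. There are 200 camera calls.

## Task

Get the label roll ready in its stand: slide the blue guide up so that the roll sits snug, without a gap, between the guide and the fixed teal side plate. Then turn the guide's lock collar clockwise by its orange lever until the lever stands centred over the green mark, with the roll still snug. Leave the tape, the bottle and the carton where they are.

Things in the scene. Friction and masses are not known exactly. Their poses are not given: they have to be found in the camera images.
- stand: Fixed roll stand, origin on the counter surface, z up. Grey base 235 (x) by 360 (y, -150 to 210) by 12 mm. Two steel rods along y at x = -68 and -12 mm (tops 34 mm high) carry the roll; a black block 34 mm high holds their ends at y = 132 mm. The fixed teal side plate has its inner face at y = -130 mm, x = -94 to 18 mm, 108 mm high. A rail along y at x = 55 mm carries the guide.
- roll: Loose roll of white labels on a core, 84 mm diameter, 110 mm long, about 0.45 kg, lying on the two rods. Origin on its axis at mid length (67 mm above the counter, at x = -40 mm of the stand); its y axis is the roll axis, along the stand's y. It slides along the rods when pushed; snug against the fixed plate its origin is at y = -75 mm of the stand.
- guide (a joint): Travel of the sliding guide in m, growing along the stand's -y towards the roll (0 to 0.15; about 0.12 with the roll snug). Stiff slide (about 4 N), stays where it is left. The guide is an aluminium block 70 (x) by 84 (y) mm, top 46 mm above the counter, which carries the lock collar, and an upright blue plate over the rods.
- guide_face (a point): Middle of the blue guide plate's face that meets the roll, 74 mm above the counter, at x = -38 mm of the stand; axes as the stand's. The plate is 8 mm thick, reaches 56 mm to either side along x and from 40 to 108 mm above the counter; its free back, good for pushing, is 8 mm towards the stand's +y.
- collar (a joint): Lock collar angle in rad, growing clockwise seen from above (0 to 2.3). At 0 the lever points along the stand's +y, at 1.57 along +x. Red (open) mark at 0.3, green (locked) mark at 1.60; it can be turned past the green mark. Light friction (0.09 N m), stays where it is left. The marks are 16 mm wide patches at the edge of the white dial (radius 48 mm, top 49 mm above the counter).
- collar_axis (a point): On the vertical turning axis of the lock collar, 62 mm above the counter, at x = 55 mm of the stand and 52 mm towards the stand's +y from the guide plate's roll face; moves with the guide; axes as the stand's. The black collar is 60 mm in diameter, from 49 to 73 mm above the counter.
- lever_tip (a point): Outer end of the orange lever of the lock collar, 90 mm from the collar's axis, 62 mm above the counter. The lever is a bar 12 mm wide from 53 to 71 mm above the counter, with a white line along its top; beyond the dial (48 mm from the axis) its sides are free from the base plate up. Its y axis points outward along the lever.
- lock_mark (a point): Middle of the green mark on the white dial, 39 mm from the collar's axis, 49 mm above the counter; moves with the guide.
- tape: Bystander: a roll of brown packing tape lying flat, 96 mm diameter, 48 mm high. Origin at the centre of its underside.
- cleaner: Bystander: a white bottle, 68 mm diameter, 160 mm high, with a red cap. Origin at the centre of its underside.
- carton: Bystander: a closed cardboard carton 130 by 90 by 60 mm. Origin at the centre of its underside.
Not all that is in view belongs to the job. What is shaped like the roll but black, pink or purple is not meant.

How it is judged:
By the outcome, as a careful person would: the job done as asked, in the order asked, and still so for the second after the job is handed in, with the robot touching nothing.
It also fails if it takes over 51 s, if anything falls off the work surface, if the arm or the gripper's body presses on something with over 40 N, if the wrist force passes 120 N, or if a joint passes its speed limit or range.

## Working session

There is one attempt and no reset: what is moved stays moved. The work goes in short steps, Python scripts to look and compute and a tool call to move; the robot and the scene stay as the last step left them, time stands still between calls to the robot, and variables do not carry over. Pictures are saved under pics/ and viewed, at most 10 in all, crops included, and the job is handed in when it is done.

Besides the shell and the picture viewer there is one more tool, called as name([rows], argument=value, ...), one row to a line, values as JSON. drive_tool: Moves the arm, as the interface text tells. Its arguments: {"type":"object","properties":{"plan":{"type":"array","items":{"type":"array","items":{"type":"array","items":{"type":"number"}}}},"grip_force":{"type":"number"}},"required":["plan"]}

```bash
mkdir -p pics; python3 - <<'E'
from cell import get_obs, imaging, env
import cv2,numpy as np
for n in("scene","top"):
    c=imaging.capture(n); cv2.imwrite(f"pics/{n}0.png",c["image"][:,:,::-1]); print(n,c["camera_matrix"].tolist(),np.round(c["T"],4).tolist(),[k for k in c])
o=get_obs(); print({k:np.round(v,3).tolist() for k,v in o.items()})
E
```

```text
scene [[497.76556815388454, 0.0, 292.15917759966334], [0.0, 497.76556815388454, 207.93469084120272], [0.0, 0.0, 1.0]] [[-0.1043, -0.5586, 0.8228, 1.7386], [0.9943, -0.0386, 0.0999, 0.1743], [-0.024, 0.8285, 0.5595, 0.9478], [0.0, 0.0, 0.0, 1.0]] ['image', 'camera_matrix', 'T']
top [[406.4096557912911, 0.0, 279.4206941823261], [0.0, 406.4096557912911, 212.36691142034016], [0.0, 0.0, 1.0]] [[0.0177, 0.9876, -0.1562, 0.3048], [-0.9997, 0.0151, -0.0173, 0.0033], [-0.0147, 0.1564, 0.9876, 1.2902], [0.0, 0.0, 0.0, 1.0]] ['image', 'camera_matrix', 'T']
{'time': 0.1, 'joint_pos': [1.158, 0.322, -0.07, 1.452, 0.023, 1.371, -0.057], 'qvel': [0.001, -0.001, -0.001, -0.002, -0.001, 0.001, -0.0], 'joint_torque': [-0.0, -49.257, -0.406, -31.34, -0.064, 0.04, 0.0], 'position': [0.269, -0.591, 0.233], 'tool_rot': [-3.14, 0.0, 0.427], 'ft_force': [-0.477, -0.039, 0.376], 'moment': [0.036, -0.039, -0.042], 'grasp_force': 0.0, 'grip_width': 0.087}
```

View pics/scene0.png

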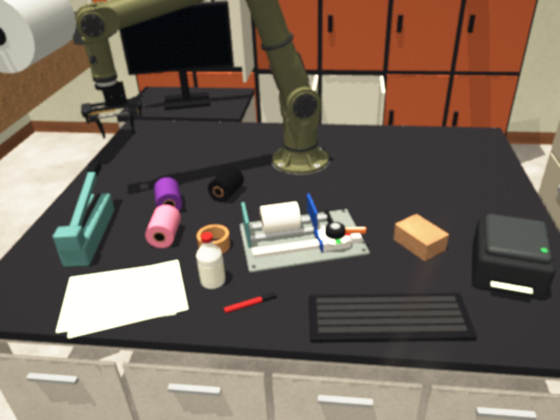

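View pics/top0.png

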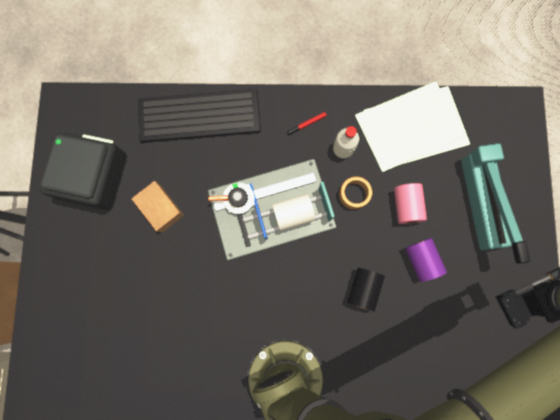

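```bash
python3 - <<'E'
import cv2
a=cv2.imread("pics/top0.png")[150:265,195:355]; b=cv2.imread("pics/scene0.png")[180:275,225:385]
cv2.imwrite("pics/c.png",cv2.resize(a,None,fx=5,fy=5,interpolation=cv2.INTER_CUBIC))
cv2.imwrite("pics/d.png",cv2.resize(b,None,fx=5,fy=5,interpolation=cv2.INTER_CUBIC))
E
```

```text
(no output)
```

View pics/c.png

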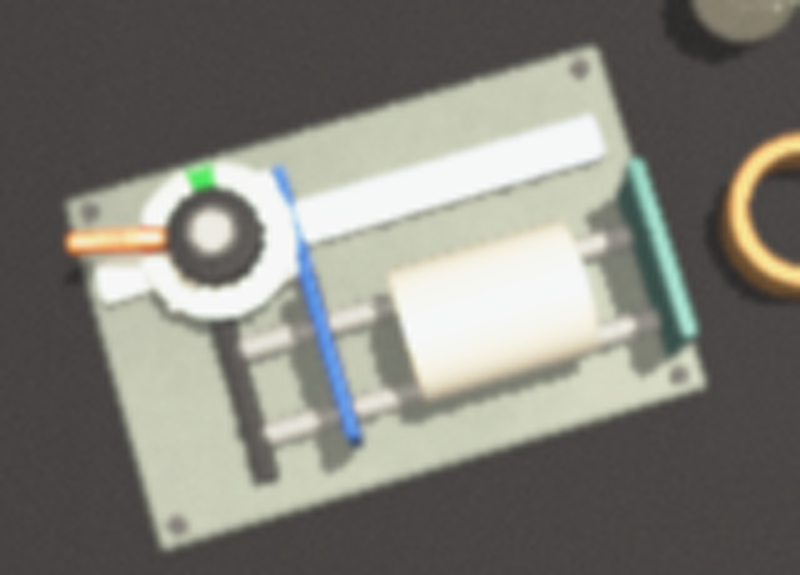

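View pics/d.png

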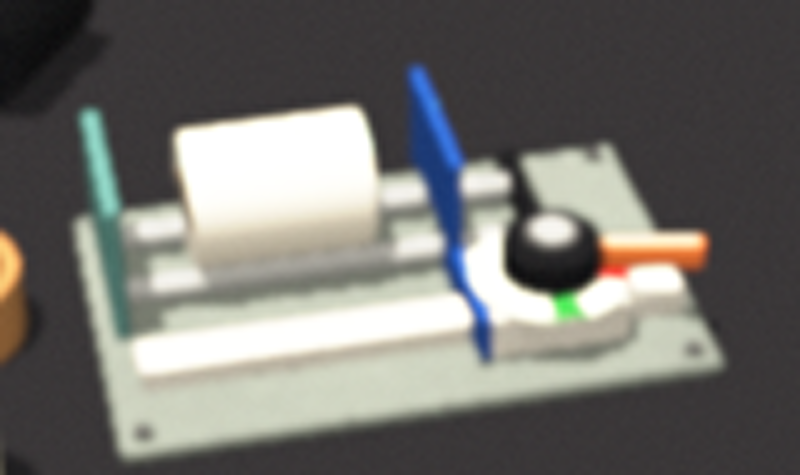

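```bash
cat >h.py <<'E'
import numpy as np,cv2
from scipy.optimize import least_squares
K={'top':(406.40966,279.4207,212.3669),'scene':(497.76557,292.15918,207.93469)}
T={'scene':np.array([[-0.1043,-0.5586,0.8228,1.7386],[0.9943,-0.0386,0.0999,0.1743],[-0.024,0.8285,0.5595,0.9478],[0,0,0,1]]),
'top':np.array([[0.0177,0.9876,-0.1562,0.3048],[-0.9997,0.0151,-0.0173,0.0033],[-0.0147,0.1564,0.9876,1.2902],[0,0,0,1]])}
def proj(c,P):
    p=(np.atleast_2d(P)-T[c][:3,3])@T[c][:3,:3]; f,cx,cy=K[c]
    return np.c_[cx+f*p[:,0]/-p[:,2], cy+f*-p[:,1]/-p[:,2]]
def ray(c,uv,z):
    f,cx,cy=K[c]; d=T[c][:3,:3]@np.array([(uv[0]-cx)/f,-(uv[1]-cy)/f,-1]); o=T[c][:3,3]
    return o+d*(z-o[2])/d[2]
def stand(s,P):
    c,n=np.cos(s[2]),np.sin(s[2]); P=np.atleast_2d(np.array(P,float))
    return P@np.array([[c,n,0],[-n,c,0],[0,0,1]])+[s[0],s[1],0]
def inv(s,p):
    c,n=np.cos(s[2]),np.sin(s[2]); d=np.asarray(p)[:2]-s[:2]; return np.array([c*d[0]+n*d[1],-n*d[0]+c*d[1]])
E
python3 - <<'E'
from h import *
off={'top':(195,150),'scene':(225,180)}
o=lambda c,uv:(np.array(uv)+.5)/5-.5+off[c]
D={'top':([(65,202),(598,45),(707,385),(163,550)],[(640,160),(692,337)]),'scene':([(725,365),(122,460),(78,218),(608,145)],[(122,212),(92,110)])}
def res(p,full=False):
    r=[]
    for c in D:
        base=[(p[3]+.1175,.21,.012),(p[3]+.1175,-.15,.012),(p[3]-.1175,-.15,.012),(p[3]-.1175,.21,.012)]
        # plate mid-thickness
        pl=[(.018,-.134,.108),(-.094,-.134,.108)]
        r.append(proj(c,stand(p,base+pl))-o(c,np.array(D[c][0]+D[c][1])))
    return r if full else np.ravel(r)
s=least_squares(res,[.4,.05,.2,0]).x; print(s); print(np.round(res(s,1),1))
M=lambda c,uv,z:np.round(inv(s,ray(c,o(c,uv),z))*1e3,1)
print('collar ctr top z49 dial',M('top',(217,240),.049))
print('ball top', M('top',(212,232),.085))
print('levertip',M('top',(68,243),.071),M('scene',(707,250),.066))
print('green',M('top',(202,178),.049),M('scene',(567,306),.049),'red',M('scene',(612,273),.049))
print('blue ends',M('top',(282,168),.108),M('top',(355,440),.108),M('scene',(418,68),.108),M('scene',(460,165),.108))
print('roll ends(z.067 edges)',M('top',(392,272),.067),M('top',(428,397),.067),M('top',(572,228),.067))
print('world', stand(s,[(0,0,0)]))
E
```

```text
[0.52811032 0.023897   0.30908461 0.00168433]
[[[-0.6 -0.5]
  [-0.4 -0.6]
  [ 0.1  0.2]
  [-0.7  0.2]
  [-1.6  0.1]
  [-0.4  0.3]]

 [[ 0.1 -0.6]
  [-0.3 -1. ]
  [-1.1  0.3]
  [ 0.3  0. ]
  [-1.8  0.2]
  [-0.5  0. ]]]
collar ctr top z49 dial [ 56.6 119.4]
ball top [ 54.2 118.9]
levertip [ 76.4 206.2] [ 79.7 208.6]
green [ 97.4 117.7] [ 91.3 119.9] red [ 66.8 154.8]
blue ends [74.3 67. ] [-94.3  71.2] [-92.4  73.8] [18.3 73.4]
roll ends(z.067 edges) [ 2.3 21.2] [-77.7  22.3] [ -3.4 -92.2]
world [[0.52811032 0.023897   0.        ]]
```

drive_tool([
  [[0.041,-0.021,0,0,0,0,0],[0.041,-0.021,0,0,0,0,0],[0.041,-0.021,0,0,0,0,0],[0.041,-0.021,0,0,0,0,0],[0.041,-0.021,0,0,0,0,0],[0.041,-0.021,0,0,0,0,0],[0.041,-0.021,0,0,0,0,0],[0.041,-0.021,0,0,0,0.118,0]],
])

```text
time: 0.9
position: [0.4987, -0.3013, 0.2333]
tool_rot: [-3.141, 0.0, 0.306]
ft_force: [0.6, -0.1, -0.3]
grip_width: 0.031
grasp_force: 0.0
```

```bash
cat >go.py <<'E'
# go.py xs ys z yaw_s : delta in tool axes from present pose to a stand-frame target (yaw relative to stand), tool down
from h import *
import sys
from cell import get_obs
from scipy.spatial.transform import Rotation as R
s=np.array([.5281,.0239,.3091])
def delta(x,y,z,yaw):
    o=get_obs(); A=R.from_euler('xyz',o['tool_rot']); t=stand(s,[(x,y,z)])[0]
    B=R.from_euler('xyz',[np.pi,0,s[2]+yaw])
    print('stand now',np.round(inv(s,o['position']),4),'z',round(o['position'][2],4),'yaw_s',round(o['tool_rot'][2]-s[2],3),'t',o['time'],'j',np.round(o['joint_pos'],2))
    print('d',np.round(A.inv().apply(t-o['position']),4),'rot',np.round((A.inv()*B).as_rotvec(),3),'F',np.round(o['ft_force'],1))
if __name__=='__main__': delta(*map(float,sys.argv[1:]))
E
python3 go.py -.02 .115 .23 0
```

```text
stand now [-0.1269 -0.3009] z 0.2333 yaw_s -0.003 t 0.9 j [ 0.75  0.19 -0.29  1.62  0.06  1.34 -0.81]
d [ 0.1058 -0.4162  0.0033] rot [-0.     0.    -0.003] F [ 0.6 -0.1 -0.3]
```

drive_tool([
  [[0.012,-0.046,0,0,0,0,0],[0.012,-0.046,0,0,0,0,0],[0.012,-0.046,0,0,0,0,0],[0.012,-0.046,0,0,0,0,0],[0.012,-0.046,0,0,0,0,0],[0.012,-0.046,0,0,0,0,0],[0.012,-0.046,0,0,0,0,0],[0.012,-0.046,0,0,0,0,0]],
])

```text
time: 1.7
position: [0.477, 0.0785, 0.2334]
tool_rot: [3.141, 0.0, 0.309]
ft_force: [1.3, 0.2, -0.4]
grip_width: 0.0003
grasp_force: 0.0
```

drive_tool([
  [[0.01,-0.048,0,0,0,0,0],[0,0,0,0,0,0,0]],
])

```text
time: 1.9
position: [0.4706, 0.1337, 0.2338]
tool_rot: [-3.139, -0.001, 0.321]
ft_force: [0.2, -0.1, -0.4]
grip_width: 0.0008
grasp_force: 0.0
```

```bash
python3 go.py -.02 .115 .075 0
```

```text
stand now [-0.0214  0.1221] z 0.2338 yaw_s 0.012 t 1.9 j [ 0.36  0.   -0.68  1.82 -0.    1.32 -1.57]
d [0.0011 0.0076 0.1588] rot [-0.003 -0.001  0.012] F [ 0.2 -0.1 -0.4]
```

drive_tool([
  [[0,0.002,0.04,0,0,0.012,0],[0,0.002,0.04,0,0,0,0],[0,0.002,0.04,0,0,0,0],[0,0.001,0.038,0,0,0,0],[0,0,0,0,0,0,0]],
])

```text
time: 2.4
position: [0.4702, 0.1171, 0.0707]
tool_rot: [-3.14, 0.011, 0.297]
ft_force: [-1.2, -0.4, -0.1]
grip_width: 0.0003
grasp_force: 0.0
```

```bash
python3 go.py -.02 .020 .075 0
```

```text
stand now [-0.0269  0.1064] z 0.0707 yaw_s -0.012 t 2.4 j [ 0.33  0.18 -0.67  2.01  0.13  1.   -1.68]
d [ 0.0079  0.0863 -0.0046] rot [-0.002  0.011 -0.013] F [-1.2 -0.4 -0.1]
```

drive_tool([
  [[0.004,0.01,0,0,0.005,-0.01,0],[0.003,0.01,-0.002,0,0.005,0,0],[0,0.01,-0.002,0,0,0,0],[0,0.01,0,0,0,0,0],[0,0.01,0,0,0,0,0],[0,0.01,0,0,0,0,0],[0,0.01,0,0,0,0,0],[0,0.01,0,0,0,0,0]],
])

```text
time: 3.2
position: [0.5067, 0.046, 0.0813]
tool_rot: [-3.14, -0.013, 0.308]
ft_force: [-2.8, 8.4, 6.5]
grip_width: 0.0001
grasp_force: 5.0
```

```bash
python3 go.py -.02 .003 .075 0; python3 - <<'E'
from cell import imaging
import cv2
c=imaging.capture("top"); cv2.imwrite("pics/top1.png",cv2.resize(c["image"][150:265,195:355,::-1],None,fx=5,fy=5,interpolation=cv2.INTER_CUBIC))
E
```

```text
stand now [-0.0137  0.0276] z 0.0813 yaw_s -0.001 t 3.2 j [ 0.43  0.2  -0.61  1.96  0.13  1.01 -1.51]
d [-0.0063  0.0246  0.0062] rot [-0.001 -0.013 -0.001] F [-2.8  8.4  6.5]
```

View pics/top1.png

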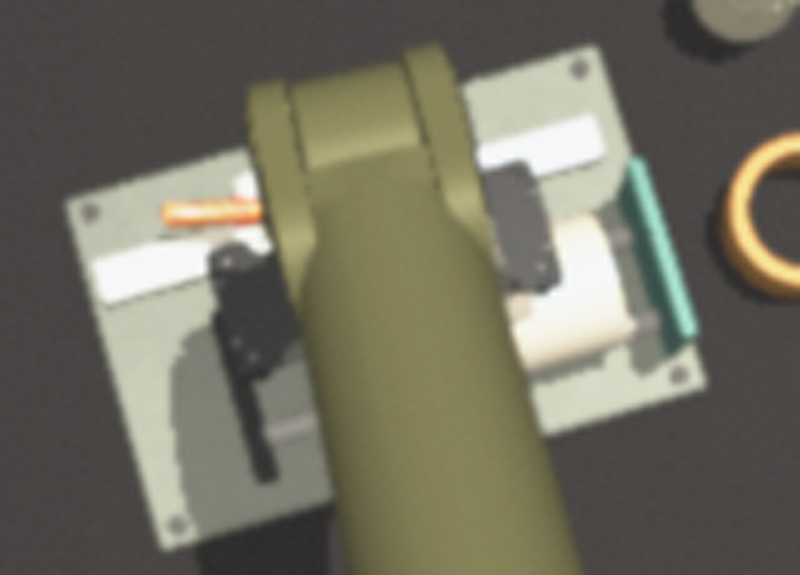

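drive_tool([
  [[-0.002,0.005,0.002,0,-0.005,0,0],[0,0.005,0.002,0,-0.004,0,0],[0,0.005,0,0,0,0,0],[0,0.003,0,0,0,0,0]],
])

```text
time: 3.65
position: [0.5111, 0.0279, 0.0775]
tool_rot: [-3.141, -0.006, 0.308]
ft_force: [-0.4, 8.0, 6.3]
grip_width: 0.0002
grasp_force: 4.3
```

```bash
python3 go.py -.02 .003 .075 0
```

```text
stand now [-0.015  0.009] z 0.0775 yaw_s -0.002 t 3.65 j [ 0.45  0.21 -0.6   1.95  0.14  1.01 -1.48]
d [-0.005   0.006   0.0024] rot [-0.    -0.006 -0.002] F [-0.4  8.   6.3]
```

drive_tool([
  [[0,0.003,0,0,0,0,0],[0,0.003,0,0,0,0,0]],
])

```text
time: 3.85
position: [0.5128, 0.0225, 0.0775]
tool_rot: [-3.141, -0.006, 0.308]
ft_force: [-0.4, 7.7, 7.5]
grip_width: 0.0002
grasp_force: 4.4
```

drive_tool([
  [[0,0.002,0,0,0,0,0],[0,0,0,0,0,0,0]],
])

```text
time: 4.05
position: [0.5134, 0.0207, 0.0775]
tool_rot: [-3.141, -0.006, 0.308]
ft_force: [-0.7, 7.8, 6.8]
grip_width: 0.0003
grasp_force: 4.4
```

drive_tool([
  [[0,0.002,0,0,0,0,0],[0,0,0,0,0,0,0]],
])

```text
time: 4.25
position: [0.5134, 0.0207, 0.0775]
tool_rot: [-3.139, -0.005, 0.309]
ft_force: [-2.7, 9.9, 7.9]
grip_width: 0.0004
grasp_force: 6.5
```

```bash
python3 go.py -.02 .003 .075 0
```

```text
stand now [-0.015   0.0014] z 0.0775 yaw_s -0.0 t 4.25 j [ 0.46  0.22 -0.59  1.95  0.14  1.01 -1.46]
d [-0.005  -0.0016  0.0025] rot [-0.003 -0.005 -0.   ] F [-2.7  9.9  7.9]
```

Progress has stopped, so contact looks close; pressing further in small steps.

drive_tool([
  [[0,0.002,0,0,0,0,0],[0,0,0,0,0,0,0]],
])

```text
time: 4.45
position: [0.5134, 0.0207, 0.0775]
tool_rot: [-3.137, -0.005, 0.31]
ft_force: [-3.6, 15.1, 9.5]
grip_width: 0.0006
grasp_force: 8.6
```

drive_tool([
  [[0,0.002,0,0,0,0,0],[0,0,0,0,0,0,0]],
])

```text
time: 4.65
position: [0.5134, 0.0206, 0.0775]
tool_rot: [-3.134, -0.004, 0.311]
ft_force: [-6.2, 18.0, 11.6]
grip_width: -0.0002
grasp_force: 10.7
```

drive_tool([
  [[0,0.002,0,0,0,0,0],[0,0,0,0,0,0,0]],
])

```text
time: 4.85
position: [0.5134, 0.0206, 0.0775]
tool_rot: [-3.132, -0.004, 0.312]
ft_force: [-8.0, 21.9, 12.9]
grip_width: 0.0004
grasp_force: 12.8
```

drive_tool([
  [[0,-0.005,0,0,0,0,0],[0,-0.01,0,0,0,0,0],[0,-0.01,0,0,0,0,0],[0,-0.01,-0.01,0,0,0,0.04],[0,0,-0.04,0,0,0,0.04],[0,0,-0.04,0,0,0,0.04],[0,0,0,0,0,0,0.04]],
])

```text
time: 5.55
position: [0.5069, 0.0451, 0.1716]
tool_rot: [3.137, -0.011, 0.306]
ft_force: [0.8, -0.1, 0.2]
grip_width: 0.0244
grasp_force: 0.0
```

```bash
python3 - <<'E'
from go import *
# lever at .25, collar (0.055,.032), radius .075
th=.25; delta(.055+.075*np.sin(th),.032+.075*np.cos(th),.16,np.pi/2-th)
E
```

```text
stand now [-0.0138  0.0267] z 0.1716 yaw_s -0.003 t 5.55 j [ 0.46  0.09 -0.62  1.87  0.06  1.19 -1.45]
d [ 0.087  -0.0783  0.0122] rot [ 0.011 -0.006 -1.324] F [ 0.8 -0.1  0.2]
```

drive_tool([
  [[0,-0.02,0,0,0,-0.145,0.04],[0,-0.02,0,0,0,-0.145,0.04],[0,-0.02,0,0,0,-0.145,0.04],[0,0,0,0,0,-0.145,0.04],[0,0,0,0,0,-0.145,0.04],[0,0,0,0,0,-0.145,0.04],[0,0,0,0,0,-0.145,0.04],[0,0,0,0,0,-0.145,0.04]],
])

```text
time: 6.35
position: [0.4769, 0.098, 0.1655]
tool_rot: [3.141, 0.001, 1.472]
ft_force: [0.3, -0.5, -0.3]
grip_width: 0.04
grasp_force: 0.0
```

drive_tool([
  [[0,0,0,0,0,-0.145,0.04],[0,0,0,0,0,0,0.04]],
])

```text
time: 6.55
position: [0.4769, 0.098, 0.1654]
tool_rot: [3.141, 0.001, 1.612]
ft_force: [-0.1, -0.5, 0.5]
grip_width: 0.0401
grasp_force: 0.0
```

```bash
python3 - <<'E'
from go import *
th=.25; delta(.055+.075*np.sin(th),.032+.075*np.cos(th),.16,np.pi/2-th)
from cell import imaging
c=imaging.capture("scene"); cv2.imwrite("pics/sc2.png",cv2.resize(c["image"][180:275,225:385,::-1],None,fx=5,fy=5,interpolation=cv2.INTER_CUBIC))
E
```

```text
stand now [-0.0262  0.0862] z 0.1654 yaw_s 1.302 t 6.55 j [ 0.45  0.06 -0.73  1.91  0.04  1.18 -0.25]
d [0.0443 0.0913 0.0055] rot [ 0.001  0.001 -0.018] F [-0.1 -0.5  0.5]
```

View pics/sc2.png

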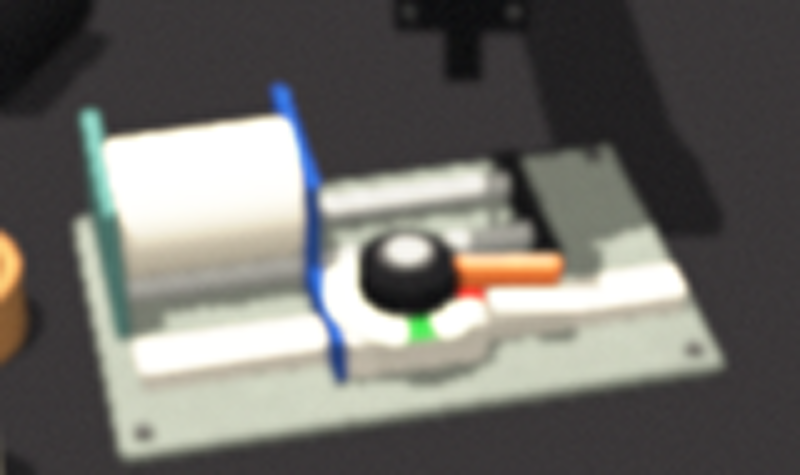

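```bash
python3 - <<'E'
from go import *
o=lambda uv:(np.array(uv)+.5)/5-.5+np.array((225,180))
for uv,z in [((562,265),.062),((421,326),.049),((282,86),.108),((318,180),.108),((408,250),.085)]: print(np.round(inv(s,ray('scene',o(uv),z))*1e3,1))
E
```

```text
[ 68.8 122.9]
[89.8 32.4]
[-92.3 -13.4]
[ 13.6 -11.7]
[63.2 31.1]
```

drive_tool([
  [[0.015,0.03,0,0,0,0,0.04],[0.015,0.03,0,0,0,0,0.04],[0.014,0.031,0,0,0,-0.018,0.04],[0,0,0,0,0,0,0.04]],
])

```text
time: 7.0
position: [0.5687, 0.148, 0.1647]
tool_rot: [3.141, -0.004, 1.627]
ft_force: [-0.6, -0.3, 0.8]
grip_width: 0.0401
grasp_force: 0.0
```

```bash
python3 - <<'E'
from go import *
th=.25; delta(.055+.075*np.sin(th),.032+.075*np.cos(th),.057,np.pi/2-th)
E
```

```text
stand now [0.0765 0.1059] z 0.1647 yaw_s 1.318 t 7.0 j [ 0.32  0.31 -0.74  1.68  0.22  1.23 -0.41]
d [-0.0023 -0.0026  0.1077] rot [ 0.001 -0.004 -0.002] F [-0.6 -0.3  0.8]
```

drive_tool([
  [[-0.001,-0.002,0.036,0,0,0,0.04],[0,-0.001,0.036,0,0,0,0.04],[0,0,0.036,0,0,0,0.04],[0,0,0,0,0,0,0.04]],
])

```text
time: 7.4
position: [0.5589, 0.143, 0.0528]
tool_rot: [-3.133, 0.002, 1.627]
ft_force: [-0.8, -0.3, -0.9]
grip_width: 0.0401
grasp_force: 0.0
```

```bash
python3 - <<'E'
from go import *
th=.25; delta(.055+.075*np.sin(th),.032+.075*np.cos(th),.057,np.pi/2-th)
# arc chord per 0.135 rad step, in tool axes at the start of the step
a=.135; print(.075*np.cos(a)-.075,.075*np.sin(a), 'check sign: tool y in stand', np.sin(np.pi/2-th),-np.cos(np.pi/2-th))
E
```

```text
stand now [0.0656 0.1041] z 0.0528 yaw_s 1.318 t 7.4 j [ 0.29  0.42 -0.7   1.8   0.31  1.04 -0.47]
d [ 0.0026  0.0075 -0.0042] rot [-0.009  0.002 -0.003] F [-0.8 -0.3 -0.9]
-0.0006824001596589108 0.010094273325551123 check sign: tool y in stand 0.9689124217106447 -0.247403959254523
```

drive_tool([
  [[0.002,0.007,-0.004,-0.008,0,0,0.04],[-0.0007,0.0101,0,0,0,0.135,0.04],[-0.0007,0.0101,0,0,0,0.135,0.04],[-0.0007,0.0101,0,0,0,0.135,0.04],[-0.0007,0.0101,0,0,0,0.135,0.04],[-0.0007,0.0101,0,0,0,0.135,0.04],[0,0,0,0,0,0,0.04]],
])

```text
time: 8.1
position: [0.6211, 0.1334, 0.0654]
tool_rot: [3.13, -0.009, 0.952]
ft_force: [0.7, 0.2, 0.0]
grip_width: 0.0397
grasp_force: 0.0
```

```bash
python3 - <<'E'
from go import *
th=.925; delta(.055+.075*np.sin(th),.032+.075*np.cos(th),.057,np.pi/2-th)
E
```

```text
stand now [0.1219 0.0761] z 0.0654 yaw_s 0.643 t 8.1 j [ 0.18  0.47 -0.55  1.67  0.27  1.07 -1.07]
d [-0.0051 -0.0052  0.0083] rot [ 0.011 -0.009 -0.003] F [0.7 0.2 0. ]
```

drive_tool([
  [[-0.005,0.005,0.008,0.011,-0.009,0.135,0.04],[-0.0007,0.0101,0,0,0,0.135,0.04],[-0.0007,0.0101,0,0,0,0.135,0.04],[-0.0007,0.0101,0,0,0,0.135,0.04],[-0.0007,0.0101,0,0,0,0.135,0.04],[0,0,0,0,0,0,0.04]],
])

```text
time: 8.7
position: [0.6419, 0.092, 0.0562]
tool_rot: [-3.141, 0.001, 0.28]
ft_force: [0.7, -0.4, -0.2]
grip_width: 0.0401
grasp_force: 0.0
```

```bash
python3 - <<'E'
from go import *
th=1.6; delta(.055+.075*np.sin(th),.032+.075*np.cos(th),.057,np.pi/2-th)
E
```

```text
stand now [0.1291 0.0302] z 0.0562 yaw_s -0.029 t 8.7 j [ 0.13  0.49 -0.4   1.63  0.21  1.07 -1.62]
d [ 0.0009  0.0004 -0.0009] rot [-0.001  0.001  0.   ] F [ 0.7 -0.4 -0.2]
```

drive_tool([
  [[0,0,0,0,0,0,0.035],[0,0,0,0,0,0,0.03],[0,0,0,0,0,0,0.025],[0,0,0,0,0,0,0.021],[0,0,0,0,0,0,0.018],[0,0,0,0,0,0,0.016],[0,0,0,0,0,0,0.014],[0,0,0,0,0,0,0.0135]],
], grip_force=3)

```text
time: 9.5
position: [0.6402, 0.0926, 0.0538]
tool_rot: [-3.14, 0.005, 0.28]
ft_force: [-0.2, 1.7, -0.4]
grip_width: 0.0143
grasp_force: 0.6
```

drive_tool([
  [[0,0,0,0,0,0,0.0135],[0,0,0,0,0,0,0.0135],[0,0,0,0,0,0,0.02],[0,0,0,0,0,0,0.03],[0,0,0,0,0,0,0.04],[0,0,0,0,0,0,0.04]],
])

```text
time: 10.1
position: [0.6401, 0.0923, 0.0538]
tool_rot: [-3.14, 0.005, 0.28]
ft_force: [-0.3, 0.2, 0.7]
grip_width: 0.0354
grasp_force: 0.0
```

drive_tool([
  [[0,0,-0.03,0,0,0,0.04],[0,0,-0.04,0,0,0,0.04],[0,0,-0.04,0,0,0,0.04],[0,-0.05,-0.03,0,0,0,0.04],[0,-0.05,0,0,0,0,0.04],[0,-0.05,0,0,0,0,0.04],[0,-0.05,0,0,0,0,0.04],[0,-0.05,0,0,0,0,0.04]],
])

```text
time: 10.9
position: [0.5732, 0.3274, 0.1904]
tool_rot: [-3.14, 0.004, 0.279]
ft_force: [1.6, 0.2, -0.6]
grip_width: 0.0399
grasp_force: 0.0
```

```bash
python3 - <<'E'
from go import *
from cell import imaging
c=imaging.capture("scene"); d=imaging.capture("top")
r=lambda i:cv2.resize(i[:,:,::-1],None,fx=5,fy=5,interpolation=cv2.INTER_CUBIC)
cv2.imwrite("pics/sc3.png",r(c["image"][180:275,225:385]));cv2.imwrite("pics/top3.png",r(d["image"][150:265,195:355]))
E
```

```text
(no output)
```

View pics/sc3.png

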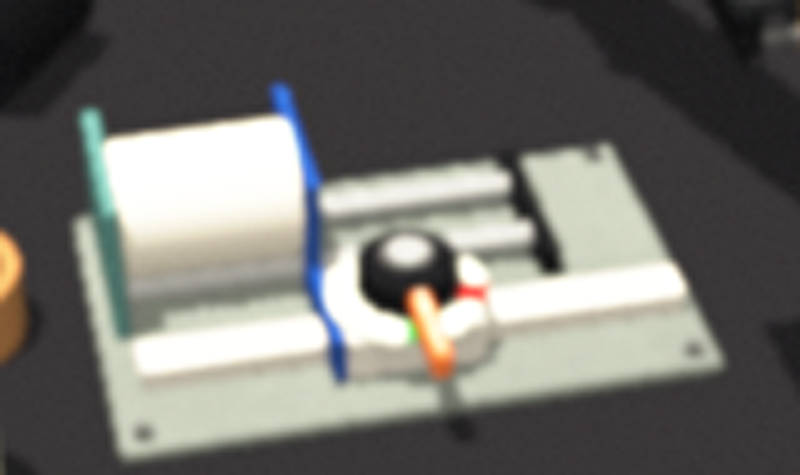

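View pics/top3.png

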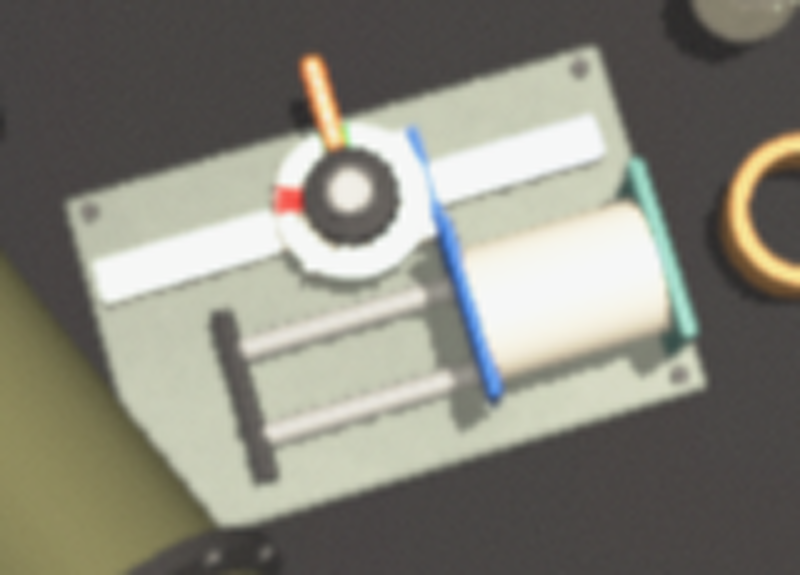

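```bash
python3 - <<'E'
from go import *
O={'top':np.array((195,150)),'scene':np.array((225,180))}
m=lambda c,uv,z:np.round(inv(s,ray(c,(np.array(uv)+.5)/5-.5+O[c],z))*1e3,1)
print('tip',m('top',(313,58),.071),m('scene',(442,368),.066))
print('lever base',m('top',(334,145),.071),m('scene',(424,295),.071))
print('dial',m('top',(352,203),.049),'ball',m('top',(349,189),.085))
print('blue',m('top',(452,235),.108),m('top',(495,395),.108))
im=cv2.imread('pics/top3.png')
# predicted projections in the crop for lever angles
for th in (1.3,1.4,1.5,1.6):
  for cy in (.032,.034):
    P=stand(s,[(.055+.09*np.sin(th),cy+.09*np.cos(th),.071),(.055,cy,.073)])
    print(th,cy,[np.round((proj(c,P)-O[c]+.5)*5-.5).tolist() for c in O])
c=.032
print('mark pred',[np.round((proj(k,stand(s,[(.055+.039*np.sin(1.6),c+.039*np.cos(1.6),.049)]))-O[k]+.5)*5-.5).tolist() for k in O])
E
```

```text
tip [145.1  29.8] [150.1  30.2]
lever base [88.1 32.9] [89.3 34.4]
dial [54.8 32.3] ball [55.7 32. ]
blue [  6.  -18.3] [-92.6 -14.7]
1.3 0.032 [[[274.0, 75.0], [350.0, 194.0]], [[483.0, 345.0], [406.0, 258.0]]]
1.3 0.034 [[[271.0, 76.0], [347.0, 195.0]], [[487.0, 345.0], [410.0, 258.0]]]
1.4 0.032 [[[287.0, 68.0], [350.0, 194.0]], [[469.0, 350.0], [406.0, 258.0]]]
1.4 0.034 [[[283.0, 69.0], [347.0, 195.0]], [[472.0, 349.0], [410.0, 258.0]]]
1.5 0.032 [[[300.0, 62.0], [350.0, 194.0]], [[454.0, 353.0], [406.0, 258.0]]]
1.5 0.034 [[[297.0, 63.0], [347.0, 195.0]], [[457.0, 353.0], [410.0, 258.0]]]
1.6 0.032 [[[314.0, 58.0], [350.0, 194.0]], [[438.0, 356.0], [406.0, 258.0]]]
1.6 0.034 [[[311.0, 59.0], [347.0, 195.0]], [[442.0, 355.0], [410.0, 258.0]]]
mark pred [[[336.0, 144.0]], [[420.0, 331.0]]]
```

```bash
python3 - <<'E'
from go import *
from scipy.optimize import minimize
O={'top':np.array((195,150)),'scene':np.array((225,180))}
px=lambda c,P:(proj(c,P)-O[c]+.5)*5-.5
def mask(f,h0,h1):
    h=cv2.cvtColor(cv2.imread(f),cv2.COLOR_BGR2HSV); return cv2.inRange(h,(h0,110,110),(h1,255,255))>0
def rend(c,th,cx,cy,shape,r0,r1,w,z0,z1):
    u=np.array([np.sin(th),np.cos(th)]);v=np.array([u[1],-u[0]])
    P=[(*(np.array([cx,cy])+r*u+q*v),z) for r in(r0,r1) for q in(-w/2,w/2) for z in(z0,z1)]
    m=np.zeros(shape,np.uint8); cv2.fillConvexPoly(m,cv2.convexHull(np.round(px(c,stand(s,P))*16).astype(np.int32)),1,cv2.LINE_8,4); return m>0
M={'top':mask('pics/top3.png',3,20),'scene':mask('pics/sc3.png',3,20)}
for c in M:
    n,l,st,ct=cv2.connectedComponentsWithStats(M[c].astype(np.uint8)); 
    tgt=(320,100) if c=='top' else (432,335)
    k=min(range(1,n),key=lambda i:np.hypot(*(ct[i]-tgt))); M[c]=l==k; print(c,st[k])
best={}
for c in list(M)+['both']:
  L=[]
  for th in np.arange(1.4,1.75,.02):
    for cy in np.arange(.026,.039,.001):
      e=sum((rend(k,th,.055,cy,M[k].shape,.032,.09,.012,.053,.071)^M[k]).sum() for k in (M if c=='both' else [c]))
      L.append((e,round(th,2),round(cy,3)))
  print(c,sorted(L)[:5])
for f,c in (('pics/c.png','top'),('pics/d.png','scene'),('pics/sc2.png','scene')):
    g=mask(f,45,75); y,x=np.nonzero(g); uv=(np.array([x.mean(),y.mean()])+.5)/5-.5+O[c]; print(f,'green',inv(s,ray(c,uv,.049)))
E
```

```text
top [ 299   54   45   98 1510]
scene [ 405  286   49   93 1363]
top [(np.int64(1706), np.float64(1.58), np.float64(0.033)), (np.int64(1714), np.float64(1.54), np.float64(0.031)), (np.int64(1722), np.float64(1.56), np.float64(0.031)), (np.int64(1724), np.float64(1.56), np.float64(0.032)), (np.int64(1726), np.float64(1.52), np.float64(0.03))]
scene [(np.int64(1406), np.float64(1.54), np.float64(0.029)), (np.int64(1419), np.float64(1.54), np.float64(0.03)), (np.int64(1419), np.float64(1.56), np.float64(0.031)), (np.int64(1424), np.float64(1.52), np.float64(0.028)), (np.int64(1433), np.float64(1.58), np.float64(0.032))]
both [(np.int64(3141), np.float64(1.56), np.float64(0.031)), (np.int64(3151), np.float64(1.54), np.float64(0.03)), (np.int64(3154), np.float64(1.58), np.float64(0.033)), (np.int64(3180), np.float64(1.58), np.float64(0.032)), (np.int64(3187), np.float64(1.56), np.float64(0.032))]
pics/c.png green [0.09653591 0.11816998]
pics/d.png green [0.0896183  0.11948405]
pics/sc2.png green [0.09055934 0.03163431]
```

```bash
cat >vis.py <<'E'
from go import *
O={'top':np.array((195,150)),'scene':np.array((225,180))}
px=lambda c,P:(proj(c,P)-O[c]+.5)*5-.5
def hull(c,P,sh):
    m=np.zeros(sh,np.uint8); cv2.fillConvexPoly(m,cv2.convexHull(np.round(px(c,stand(s,P))*16).astype(np.int32)),1,cv2.LINE_8,4); return m>0
def bar(th,r0,r1,w,z0,z1):
    u=np.array([np.sin(th),np.cos(th)]);v=np.array([u[1],-u[0]])
    return [(*(np.array([.055,.032])+r*u+q*v),z) for r in(r0,r1) for q in(-w/2,w/2) for z in(z0,z1)]
def go(ft,fs):
  for c,f in (('top',ft),('scene',fs)):
    im=cv2.imread(f).astype(int); G=im[:,:,1]-im[:,:,[0,2]].max(2)
    ref=cv2.imread('pics/sc2.png').astype(int); gr=(ref[:,:,1]-ref[:,:,[0,2]].max(2))
    g=G.clip(10)-10; y,x=np.nonzero(g); m=(abs(x-px(c,stand(s,[(.094,.032,.049)]))[0,0])<25)&(abs(y-px(c,stand(s,[(.094,.032,.049)]))[0,1])<25)
    w=g[y[m],x[m]]; print(c,'obs',int(w.sum()/140),'at',np.average(x[m],weights=w).round(),np.average(y[m],weights=w).round(),'full-colour max',gr.max())
    for th in np.arange(1.48,1.67,.03):
        v=hull(c,bar(1.6,.031,.047,.016,.049,.049),im.shape[:2])&~hull(c,bar(th,.0,.09,.012,.053,.071),im.shape[:2])
        d=np.zeros(im.shape[:2],np.uint8); 
        n,l,st,ct=cv2.connectedComponentsWithStats(v.astype(np.uint8)); print('  ',th.round(2),[(int(st[i][4]),ct[i].round().tolist()) for i in range(1,n)])
if __name__=='__main__': import sys; go(*sys.argv[1:])
E
python3 vis.py pics/top3.png pics/sc3.png
```

```text
top obs 28 at 347.0 134.0 full-colour max 153
   1.48 [(242, [345.0, 141.0])]
   1.51 [(205, [345.0, 141.0])]
   1.54 [(159, [346.0, 140.0]), (1, [327.0, 159.0])]
   1.57 [(115, [347.0, 140.0]), (36, [325.0, 148.0])]
   1.6 [(73, [348.0, 141.0]), (83, [325.0, 147.0])]
   1.63 [(35, [349.0, 141.0]), (128, [326.0, 146.0])]
   1.66 [(169, [327.0, 146.0]), (1, [352.0, 150.0])]
scene obs 55 at 410.0 332.0 full-colour max 153
   1.48 [(257, [413.0, 332.0])]
   1.51 [(220, [412.0, 332.0])]
   1.54 [(175, [411.0, 333.0])]
   1.57 [(131, [410.0, 333.0])]
   1.6 [(91, [408.0, 333.0])]
   1.63 [(47, [407.0, 332.0])]
   1.66 [(6, [404.0, 326.0]), (1, [433.0, 327.0]), (2, [406.0, 332.0]), (2, [434.0, 330.0]), (6, [436.0, 336.0])]
```

drive_tool([
  [[0,0.05,0,0,0,0,0.04],[0,0.05,0,0,0,0,0.04],[0,0.05,0,0,0,0,0.04],[0,0.05,0,0,0,0,0.04],[0,0.045,0.02,0,0,0,0.04],[0,0,0.02,0,0,0,0.04],[0,0,0,0,0,0,0.04]],
])

```text
time: 11.7
position: [0.6396, 0.0874, 0.1463]
tool_rot: [-3.139, 0.011, 0.276]
ft_force: [0.1, 0.9, -0.3]
grip_width: 0.04
grasp_force: 0.0
```

```bash
python3 go.py .1285 .0288 .10 -.03
```

```text
stand now [0.1255 0.0265] z 0.1463 yaw_s -0.033 t 11.7 j [ 0.15  0.4  -0.42  1.55  0.17  1.24 -1.59]
d [ 0.0034 -0.0022  0.0463] rot [-0.003  0.011 -0.003] F [ 0.1  0.9 -0.3]
```

drive_tool([
  [[0.003,-0.002,0.03,0,0.011,0,0.04],[0,0,0.03,0,0,0,0.04],[0,0,0.03,0,0,0,0.04],[0,0,0,0,0,0,0.04]],
])

```text
time: 12.1
position: [0.6403, 0.095, 0.0561]
tool_rot: [-3.137, 0.001, 0.283]
ft_force: [-0.7, -0.1, -0.7]
grip_width: 0.0401
grasp_force: 0.0
```

```bash
python3 go.py .1285 .0288 .055 -.03
```

```text
stand now [0.1285 0.0336] z 0.0561 yaw_s -0.026 t 12.1 j [ 0.13  0.49 -0.41  1.63  0.21  1.07 -1.62]
d [0.0001 0.0048 0.0011] rot [-0.004  0.001  0.004] F [-0.7 -0.1 -0.7]
```

drive_tool([
  [[0,0.0048,0.001,-0.004,0,0.004,0.04],[0,0,0,0,0,0,0.04]],
])

```text
time: 12.3
position: [0.6468, 0.0891, 0.061]
tool_rot: [3.139, -0.01, 0.276]
ft_force: [-0.6, -0.3, -0.3]
grip_width: 0.0401
grasp_force: 0.0
```

```bash
python3 go.py .1285 .0288 .055 -.03
```

```text
stand now [0.1329 0.026 ] z 0.061 yaw_s -0.033 t 12.3 j [ 0.13  0.48 -0.4   1.63  0.21  1.07 -1.62]
d [-0.0045 -0.0027  0.006 ] rot [ 0.003 -0.01  -0.003] F [-0.6 -0.3 -0.3]
```

drive_tool([
  [[0,0,0,0,0,0,0.04],[0,0,0,0,0,0,0.04],[0,0,0,0,0,0,0.04]],
])

```text
time: 12.6
position: [0.6456, 0.089, 0.0595]
tool_rot: [3.139, -0.007, 0.276]
ft_force: [-0.6, -0.6, -0.1]
grip_width: 0.0399
grasp_force: 0.0
```

```bash
python3 go.py .1285 .0288 .055 -.03
```

```text
stand now [0.1317 0.0263] z 0.0595 yaw_s -0.033 t 12.6 j [ 0.13  0.48 -0.4   1.63  0.21  1.07 -1.62]
d [-0.0033 -0.0024  0.0045] rot [ 0.002 -0.007 -0.003] F [-0.6 -0.6 -0.1]
```

drive_tool([
  [[-0.002,-0.0022,0.002,0,-0.004,0,0.04],[0,0,0,0,0,0,0.04],[0,0,0,0,0,0,0.04]],
])

```text
time: 12.9
position: [0.6424, 0.0906, 0.0564]
tool_rot: [3.14, -0.002, 0.276]
ft_force: [0.2, 0.4, -1.0]
grip_width: 0.0398
grasp_force: 0.0
```

```bash
python3 go.py .1285 .0288 .055 -.03
```

```text
stand now [0.1291 0.0288] z 0.0564 yaw_s -0.033 t 12.9 j [ 0.13  0.48 -0.4   1.63  0.21  1.07 -1.63]
d [-0.0006 -0.      0.0014] rot [ 0.002 -0.002 -0.003] F [ 0.2  0.4 -1. ]
```

drive_tool([
  [[0,0,0,0,0,0,0.03],[0,0,0,0,0,0,0.025],[0,0,0,0,0,0,0.021],[0,0,0,0,0,0,0.018],[0,0,0,0,0,0,0.016],[0,0,0,0,0,0,0.0145],[0,0,0,0,0,0,0.0135],[0,0,0,0,0,0,0.0135]],
])

```text
time: 13.7
position: [0.6427, 0.0908, 0.0566]
tool_rot: [3.14, -0.002, 0.276]
ft_force: [0.7, 1.5, -0.1]
grip_width: 0.0141
grasp_force: 0.6
```

```bash
python3 go.py .1285 .0288 .055 -.03
```

```text
stand now [0.1295 0.0289] z 0.0566 yaw_s -0.033 t 13.7 j [ 0.13  0.48 -0.4   1.63  0.21  1.07 -1.63]
d [-0.001   0.0002  0.0016] rot [ 0.002 -0.002 -0.003] F [ 0.7  1.5 -0.1]
```

drive_tool([
  [[0,0,0,0,0,0,0.02],[0,0,0,0,0,0,0.03],[0,0,0,0,0,0,0.04],[0,0,0,0,0,0,0.04],[0,0,0,0,0,0,0.04]],
])

```text
time: 14.2
position: [0.6426, 0.0903, 0.0566]
tool_rot: [3.14, -0.002, 0.276]
ft_force: [0.2, 0.2, -0.0]
grip_width: 0.0382
grasp_force: 0.0
```

drive_tool([
  [[0,0,-0.03,0,0,0,0.04],[0,0,-0.04,0,0,0,0.04],[0,0,-0.04,0,0,0,0.04],[0,-0.05,-0.03,0,0,0,0.04],[0,-0.05,0,0,0,0,0.04],[0,-0.05,0,0,0,0,0.04],[0,-0.05,0,0,0,0,0.04],[0,-0.05,0,0,0,0,0.04]],
])

```text
time: 15.0
position: [0.5755, 0.3259, 0.1922]
tool_rot: [3.139, -0.003, 0.275]
ft_force: [0.7, 0.7, 1.1]
grip_width: 0.0399
grasp_force: 0.0
```

```bash
python3 - <<'E'
from go import *
from cell import imaging
c=imaging.capture("scene"); d=imaging.capture("top")
r=lambda i:cv2.resize(i[:,:,::-1],None,fx=5,fy=5,interpolation=cv2.INTER_CUBIC)
cv2.imwrite("pics/sc4.png",r(c["image"][180:275,225:385]));cv2.imwrite("pics/top4.png",r(d["image"][150:265,195:355]))
E
python3 vis.py pics/top4.png pics/sc4.png | grep obs
```

```text
top obs 13 at 340.0 136.0 full-colour max 153
scene obs 25 at 409.0 333.0 full-colour max 153
```

View pics/top4.png

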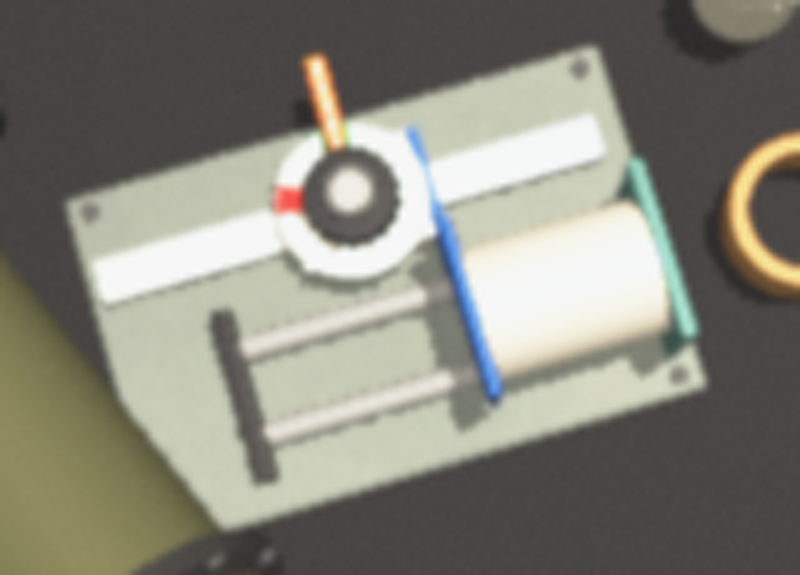

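The picture shows the lever (tip near 316,58) centred, with thin green showing evenly on both sides. The roll sits between the blue and teal plates with no gap. I'm handing in.

```bash
python3 -c "
from cell import env; print(env.hand_in())"
```

```text
the job is handed in; nothing more can be done
None
```

I handed the job in at about 15 s: the roll is snug between the blue guide and the teal plate, the lever stands centred over the green mark, and the tape, bottle and carton were not touched. The judge's verdict was not shown.

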